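Hold the card tray up off the document box

ROBOT

A 7-joint arm with a two-finger parallel gripper is mounted at the origin on the work surface. World frame = base frame: x ahead of the robot, y to its left, z up, the work surface at z = 0. Lengths are in m, angles in rad, forces in N, time in s.
With the tool pointing down it reaches from about 0.4 to 0.85 m from the base axis. Payload 6.9 kg.
Tool frame: the origin (TCP) lies where the fingers leave the gripper's body, on its centre line; the fingertips stand 73 mm ahead of it and the grasp point (between the pads) lies 54 mm ahead of it; x points along the fingers, y is the direction in which the jaws open and shut, and the axes are right-handed (so a half turn about x gives the same grasp; the last joint's range is limited). The gripper opens to 85 mm and grips with 20 to 120 N. Pads are 22 mm wide; open, the fingers measure 114 mm over their backs; the gripper's body (76 mm by 85 mm) begins 54 mm behind the grasp point. The pads swing forward as they close: fully open they stand 13 mm farther back than shut.
Start: joints at [-1.24, 0.507, -0.238, 1.5, 0.126, 1.149, -0.155], TCP at [0.14, 0.609, 0.304] pointing down, gripper open.
Joint ranges: [-3.08, 3.08], [-0.24, 2.05], [-1.43, 1.35], [0, 2.5], [-1.52, 4.66], [0.17, 1.96], [-2.89, 2.89]. Speed limits (rad/s): [2.39, 2.39, 3.14, 3.14, 3.14, 3.14, 3.14].

INTERFACE

Orientations are given as [roll, pitch, yaw] about the fixed x, y, z axes, in that order (R = Rz(yaw) Ry(pitch) Rx(roll)).
In Python, from station import * gives the robot as it stands. Calls block until the motion is done:
- move_to(position, orientation): joint-space move of the TCP to a pose.
- servo_line(position, rotation=None, vel=0.15): straight line of the TCP; rotation=None keeps the orientation; vel is the mean speed in m/s.
- move_j(angles): joint-space move.
- open_gripper() and close_gripper(newtons=None): open the fingers fully, or close them until they stop; newtons is the grip in N (None keeps the last).
- hold(seconds).
- ik(position, orientation): joint angles nearest the present ones, or None.
- sense(): the state.
- grab_frame(name): name is "side" or "top"; returns (picture, depth): 400x640x3 uint8, red, green, blue; 400x640 float32, m along the optical axis (not along the pixel's ray), 0 where there is no reading.
- camera_model(name): a dict with "vertical_fov" (degrees; the focal length in pixels is half the picture's height over the tangent of half this angle, whatever the lens; pixels are square), "cx", "cy" (the principal point, pixels), "k1" (the pictures are not rectified: a ray, as slopes to the right and down, at radius r is drawn at 1 + k1 r^2 times it, then the intrinsics apply), "rvec" (rotation vector, rad) and "tvec" (3), from world to camera coordinates, as OpenCV has them. Camera axes: x right, y down, z forward; pixel columns grow to the right and rows downward; lengths in m; the calibration is good to about 2 mm. A picture is of the moment at which its call begins. camera_model takes no time and is no camera call.
A pose or a line that the arm cannot do raises IKError and nothing moves.
- hand_in(): hands the job in, once; it reports no verdict.
Trained networks look in the newest picture that a camera, given by its name, has taken for a name from the list of things; names that differ only in an ending like _2 or _b are one class to them, and where a whole thing is asked for, a point or a joint stands for the part that bears it (a point fixed in the world has none). Each returns a list of dicts, best first, with "score" (0 to 1); they miss things now and then, are a little off and sometimes report something else, mostly with a low value. They report only what shows in the picture. A call takes as long as a camera call.
- find_in(camera, label): "extent" ([centre column, centre row, width, height] in pixels, round what is visible of it).
- spot_point(camera, label): "pixel" ([column, row] in pixels: a listed point, or the origin of a listed thing).
The state is a dict: "clock": time; "joint_positions": joint angles; "qd": joint speeds; "tau": joint torques, N m; "position": TCP position; "tool_rot": TCP orientation; "wrist_force": force on the tool from outside, world axes, zero at the start; "ft_torque": the same for the moment, N m; "width": finger opening in m.
Only numpy, scipy, OpenCV 4.12 (cv2) and the standard library are available. Lean on these libraries where they do the work, as an engineer would, in place of code of your own. Each camera call takes 0.05 s, during which the arm holds its last target. There are 200 camera calls.

TASK

I need the document box out from under the card tray. First take out the square self-inking stamp that stands in the tray right against its handle, stand it upright on the free part of the rubber stamping mat and let go of it; then take the tray by its handle, lift it straight up until it is about 10 cm above the box, and finish while still holding it there in the gripper, level and steady, with the little round hand stamp still standing in it: do not put it down or let go. Do not tip the tray on the way, and leave everything else where it is.

Things in the scene. Friction and masses are not known exactly. Their poses are not given: they have to be found in the camera images.
- tray: grey plastic card tray, 240 (its x) x 150 (its y) mm, floor 4 mm thick, walls 22 mm high, loose on the document box, 0.3 to 0.5 kg, with a rigid steel bar handle over its middle (see tray_grip). Two bundles of white cards, each 54 x 86 mm and 16 mm high over the underside, are fixed in its ends, centres 86 mm either way along x. Origin at the centre of its underside, z up
- tray_grip (a point): middle of the tray's handle, close to its balance point, 84 mm above the tray's underside; axes as the tray's. The flat bar runs along y, is 12 mm thick (x), 100 mm long and 24 mm tall (72 to 96 mm above the underside), on two 12 x 14 mm posts 43 mm either side of the middle: pinch it across x from above
- square_stamp: square self-inking stamp, 72 mm tall, about 0.16 kg: black base 46 x 46 x 30 mm, above it a grey cap 36 x 36 mm (30 to 72 mm up) to hold it by. Stands loose on the tray's floor on the +x side of the handle, nearly square to the tray, 3 to 8 mm from the bar; both sides along y are free for fingers. Origin at the centre of its underside, z up, axes along its sides
- round_stamp: small round wooden hand stamp, 62 mm tall, base 32 mm wide, 50 g, standing loose on the tray floor in the corner at the tray's -x, +y; it must ride along standing. Origin at the centre of its underside, z up
- doc_box: flat cardboard document box 254 (x) x 184 (y) x 40 mm that the tray lies on; heavy, does not move. Origin at the centre of its underside, on the desk
- mat: flat dark rubber stamping mat, fixed, 170 (its x) x 130 (its y) x 4 mm, on the desk to one side of the document box. The half towards its -x is free, the tin lies on the other. Origin at the centre of its underside
- ink_tin: flat steel ink-pad tin 51 x 76 x 16 mm lying on the mat, across the half of it on the mat's +x side; origin at the centre of its underside
- stapler: desk stapler 130 x 34 x 52 mm, a bystander; origin under its centre
- mug: white ceramic mug, 80 mm wide, 92 mm tall, a bystander; origin under its centre
- pen_cup: dark steel pen cup, 72 mm wide, pens up to 155 mm high, a bystander; origin under its centre
- tape_dispenser: desk tape dispenser 150 x 55 x 84 mm, a bystander; origin under its centre
- card_pile: pile of cards 90 x 60 x 21 mm, a bystander; origin under its centre

How it is judged:
By the outcome, as a careful person would: the job done as asked, in the order asked, and still so for the second after the job is handed in, while the arm keeps its last pose, push and grip.
It also fails if it takes over 64 s, if anything falls off the work surface, if the arm or the gripper's body presses on something with over 40 N, if the wrist force passes 120 N, or if a joint passes its speed limit or range.

## Working session

There is one attempt and no reset: what is moved stays moved. The work goes in short steps, each a Python script; the robot and the scene stay as the last script left them, time stands still between calls to the robot, and variables do not carry over. Pictures are saved under pics/ and viewed, on a budget of 10 in all, crops included, one or two more only if the job needs it, and the job is handed in when it is done.

```bash
ls; mkdir -p pics; cat > h.py <<'E'
from station import *
import numpy as np, cv2
def cloud(name, depth):
    m=camera_model(name); H,W=depth.shape
    f=H/2/np.tan(np.radians(m["vertical_fov"])/2)
    u,v=np.meshgrid(np.arange(W),np.arange(H))
    xd=(u-m["cx"])/f; yd=(v-m["cy"])/f
    K=np.eye(3); p=np.stack([xd,yd],-1).reshape(-1,1,2).astype(float)
    n=cv2.undistortPoints(p,K,np.array([m["k1"],0,0,0.])).reshape(H,W,2)
    C=np.dstack([n*depth[...,None],depth])
    R=cv2.Rodrigues(np.array(m["rvec"],float))[0]; t=np.array(m["tvec"],float)
    P=(C-t.ravel())@R
    P[depth<=0]=np.nan
    return P
def snap(name):
    im,d=grab_frame(name); return im,d,cloud(name,d)
E
python3 - <<'E'
from h import *
s=sense(); print(s)
for c in("top","side"):
    im,d,P=snap(c); cv2.imwrite(f"pics/{c}0.png",im[...,::-1]); np.savez(f"{c}0.npz",im=im,P=P)
    m=camera_model(c); print(c,m, -cv2.Rodrigues(np.array(m["rvec"],float))[0].T@np.array(m["tvec"]).ravel())
    for l in "tray tray_grip square_stamp round_stamp doc_box mat ink_tin stapler mug pen_cup tape_dispenser card_pile".split():
        r=spot_point(c,l)[:2]; print(l,[(np.round(x["pixel"]),round(x["score"],2),np.round(P[min(399,int(x["pixel"][1])),min(639,int(x["pixel"][0]))],3)) for x in r])
E
```

```text
pics
{'clock': 0.0, 'joint_positions': array([-1.23951795,  0.50832284, -0.23755283,  1.50115481,  0.12569693,
        1.14888792, -0.15482981]), 'qd': array([ 0.00014989, -0.00088721, -0.00156715,  0.00014108, -0.00145172,
        0.00065583,  0.0001054 ]), 'tau': array([-3.11658982e-05, -6.20597506e+01, -2.18640201e+00, -2.49656725e+01,
        1.28472119e-02,  1.20717069e-02,  7.75492396e-06]), 'position': array([0.13988876, 0.60875284, 0.30303226]), 'tool_rot': array([-1.55991909,  1.56901416, -1.78568422]), 'wrist_force': array([ 0.6086612 , -0.39857373,  0.28519122]), 'ft_torque': array([-0.00771964,  0.01785317, -0.00185534]), 'width': 0.08570068824884101}
top {'vertical_fov': 48.90362448025441, 'cx': 316.9574796811665, 'cy': 195.21668009595663, 'k1': -0.10079218445257741, 'rvec': array([ 2.1339631 , -2.1086313 ,  0.19732697]), 'tvec': array([-0.00821081,  0.58130753,  1.27631807])} [ 0.33215442 -0.00652329  1.36257278]
tray [(array([371., 212.]), 0.58, array([ 0.533, -0.163,  0.046]))]
tray_grip [(array([375., 207.]), 0.66, array([ 0.537, -0.163,  0.136])), (array([358., 238.
[... 1531 characters left out ...]
.098]))]
round_stamp [(array([296., 250.]), 0.74, array([ 0.447, -0.143,  0.046]))]
doc_box [(array([330., 262.]), 0.59, array([ 0.51 , -0.245,  0.062]))]
mat [(array([310., 207.]), 0.89, array([0.58 , 0.125, 0.005]))]
ink_tin [(array([318., 199.]), 0.72, array([0.616, 0.137, 0.017]))]
stapler [(array([338., 370.]), 0.65, array([ 0.416, -0.525,  0.01 ]))]
mug []
pen_cup [(array([336., 367.]), 0.75, array([ 0.406, -0.535,  0.032])), (array([232., 172.]), 0.71, array([0.388, 0.463, 0.018]))]
tape_dispenser [(array([285., 165.]), 0.73, array([0.591, 0.448, 0.013])), (array([312., 206.]), 0.68, array([0.587, 0.127, 0.003]))]
card_pile [(array([403., 348.]), 0.7, array([ 0.561, -0.533,  0.019]))]
```

View pics/top0.png

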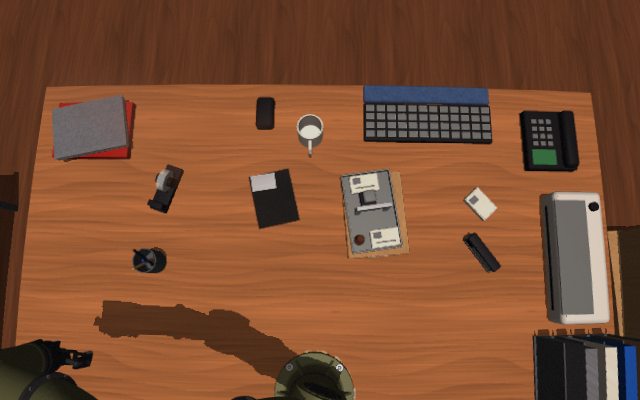

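View pics/side0.png

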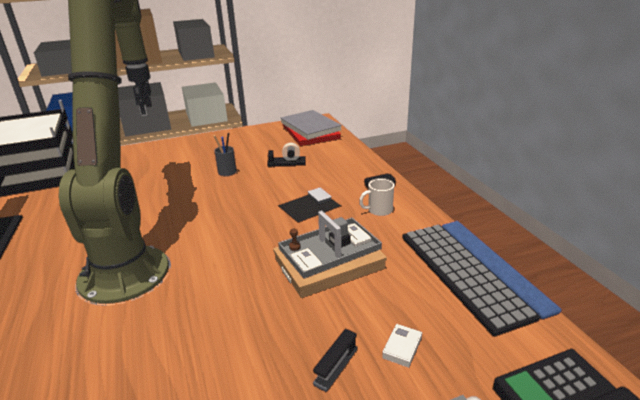

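The top view shows the tray centred near pixel (371, 211), with the bar at (375, 207) and the square stamp just above it. The round stamp is at (359, 240), the mat at (274, 198) with the tin on its upper half, and the mug at (310, 130). The side view agrees. Next I fit poses from depth.

```bash
cat > fit.py <<'E'
from h import *
def rect(Q):
    r=cv2.minAreaRect((Q[:,:2]*1000).astype(np.float32)); return [np.round(x,1) for x in (r[0],r[1],r[2])]
E
python3 - <<'E'
from fit import *
for c in("top","side"):
    D=np.load(f"{c}0.npz"); P=D["P"]; im=D["im"].astype(int); x,y,z=P[...,0],P[...,1],P[...,2]
    reg=(x>.36)&(x<.72)&(y>-.3)&(y<-.02)
    def show(n,m):
        Q=P[m]; print(c,n,len(Q), rect(Q) if len(Q)>4 else'', Q.mean(0).round(4) if len(Q) else '')
    show("bar",reg&(z>.126)&(z<.145))
    show("cap",reg&(z>.106)&(z<.122)&(x>.5)&(y<-.08))
    show("round",reg&(z>.09)&(z<.12)&(x<.49))
    show("tray+",reg&(z>.052)&(z<.07))
    show("box",reg&(z>.03)&(z<.075))
    show("boxtop",reg&(z>.034)&(z<.044))
    r2=(x>.45)&(x<.75)&(y>.04)&(y<.28)
    show("mat",r2&(im.sum(2)<130)&(z<.012))
    show("tin",r2&(z>.012)&(z<.03))
    show("mug",(x>.68)&(x<.9)&(y>-.06)&(y<.1)&(z>.03))
    print(c,"desk z",np.nanmedian(z[(x>.45)&(x<.6)&(y>-.09)&(y<.06)&(z<.03)]))
D=np.load("top0.npz");P=D["P"]
for r in range(190,222,2): print(r,' '.join('%4d'%(v*1000) if v==v else ' nan' for v in P[r,352:396:2,2]))
big=cv2.resize(D["im"][160:270,330:420,::-1],None,fx=5,fy=5,interpolation=cv2.INTER_CUBIC);cv2.imwrite("pics/crop0.png",big)
E
```

```text
top bar 163 [array([ 536.1, -163. ]), array([13.2, 99.9]), np.float64(8.5)] [ 0.5357 -0.163   0.1356]
top cap 168 [array([ 559.3, -158.8]), array([59.5, 99.2]), np.float64(8.6)] [ 0.5649 -0.1509  0.1157]
top round 51 [array([ 447.1, -125.6]), array([20. , 19.7]), np.float64(4.4)] [ 0.4468 -0.1258  0.1028]
top tray+ 1453 [array([ 536.7, -163.4]), array([241.7, 151.8]), np.float64(8.8)] [ 0.5342 -0.1695  0.0585]
top box 4652 [array([ 531.3, -176. ]), array([260.7, 187. ]), np.float64(5.8)] [ 0.5259 -0.1754  0.0481]
top boxtop 1862 [array([ 528.8, -176.3]), array([256.1, 185.9]), np.float64(5.4)] [ 0.5143 -0.1885  0.0409]
top mat 1669 [array([581.1, 135.8]), array([168. , 127.8]), np.float64(13.3)] [0.5671 0.1269 0.0044]
top tin 391 [array([620. , 144.4]), array([ 77.2, 117.4]), np.float64(11.5)] [0.6276 0.167  0.0206]
top mug 428 [array([774.3,  30. ]), array([ 76.6, 106.4]), np.float64(60.6)] [0.7817 0.0237 0.0691]
top desk z 0.00032946933666832737
side bar 160 [array([ 538. , -167.9]), array([ 13.7, 103.5]), np.float64(8.3)] [ 0.5374 -0.1726  0.1336]
side cap 185 [array([ 561. , -165
[... 1957 characters left out ...]
5   41   44   56
210   43   44  116  138  130  130  129  120  116   42   46   47   49   45   44   41   65   68   44   48   39   50
212   42   55  113  101   99   46   41   41   43   45   46   45   45   44   47   43   45   46   45   41   46   48
214   47   45   62   61   42   42  nan   47   43   45   40   45   47   40   40   44   44   42   45   45   44   41
216   42   48   42   47   41   45   46   41   45   42   44   46   46   41   47   45   43   46   40   42   41   46
218   45   42   45   45   47   45   44   42   48   46   46   46   49   47   43   44   43   44   45   48   45   43
220   45   45   42   42   44   48   46   43   49   44   43   43   45   46   46   45   45   47   43   43   45   40
```

View pics/crop0.png

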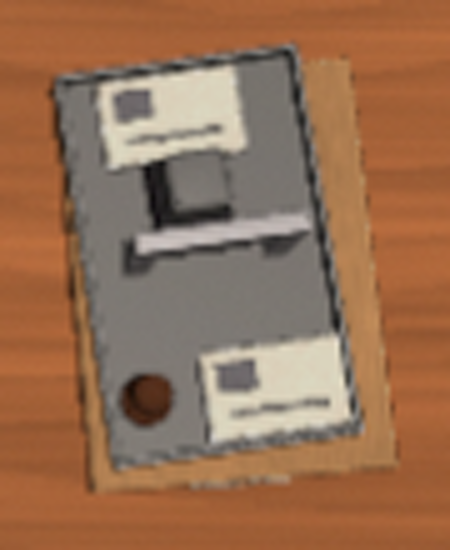

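The crop confirms the layout: the stamp's cap (crop ~(198, 185)) sits just beyond the bar, and the round stamp (~(147, 398)) is in the -x, +y corner. Tray yaw is about 8.6°. Now I fit the cap more tightly and go to the pre-grasp.

```bash
cat >> fit.py <<'E'
from scipy.spatial.transform import Rotation as Ro
def down(a):
    "tool down, jaws along world angle a (rad) - the sign nearest the present joints"
    q0=sense()["joint_positions"]
    def R(a):
        x=np.array([0,0,-1.]);y=np.array([np.cos(a),np.sin(a),0]);return Ro.from_matrix(np.c_[x,y,np.cross(x,y)]).as_euler('xyz')
    return R(a),R(a+np.pi)
T=np.array([.5365,-.1645]); YT=np.radians(8.6)
def loc(P,o,a):
    c,s=np.cos(a),np.sin(a); d=P[...,:2]-o; return np.stack([d[...,0]*c+d[...,1]*s,-d[...,0]*s+d[...,1]*c],-1)
def glob(p,o,a):
    c,s=np.cos(a),np.sin(a); return np.array([o[0]+p[0]*c-p[1]*s,o[1]+p[0]*s+p[1]*c])
E
python3 - <<'E'
from fit import *
for c,o in(("top",[.5361,-.163]),("side",[.538,-.168])):
    P=np.load(f"{c}0.npz")["P"]; L=loc(P,np.array(o),YT)
    m=(P[...,2]>.109)&(P[...,2]<.124)&(L[...,0]>.009)&(L[...,0]<.08)&(abs(L[...,1])<.06)
    Q=L[m]; r=cv2.minAreaRect((Q*1000).astype(np.float32)); print(c,m.sum(),r,np.percentile(Q,[3,97],axis=0).round(4))
m=(581.,136.)
rad=np.radians
S=np.array(glob((.034,.017),T,YT))
M=glob((-.042,0),np.array([.581,.136]),rad(13.3)); print(S,M)
for n,p,z,a in(("S",S,.16,YT+np.pi/2),("Shi",S,.30,YT+np.pi/2),("M",M,.10,rad(13.3+90)),("T",T,.176,YT),("Thi",T,.35,YT)):
    for R in down(a):
        q=ik([*p,z],R.tolist()); print(n,R.round(2),None if q is None else np.round(q,2))
E
```

```text
top 147 ((35.409645080566406, 6.270633697509766), (35.91301345825195, 35.955360412597656), 1.531855821609497) [[ 0.0188 -0.0096]
 [ 0.0511  0.0235]]
side 94 ((37.722740173339844, 6.882603645324707), (30.66364097595215, 39.820960998535156), 2.4579226970672607) [[ 0.0233 -0.0123]
 [ 0.0507  0.0219]]
[ 0.56757562 -0.14260694] [0.54012649 0.12633791]
S [-0.15  1.57  0.  ] [ 0.2   0.59  0.01  1.79 -0.01  0.76  1.94]
S [2.99 1.57 0.  ] [-0.2   0.69  0.68  1.8  -0.56  0.86 -0.68]
Shi [-0.15  1.57  0.  ] [ 0.02  0.46  0.28  1.62 -0.14  1.08  2.06]
Shi [2.99 1.57 0.  ] [-0.26  0.54  0.77  1.62 -0.41  1.14 -0.81]
M [-0.23  1.57  0.  ] [-0.14  0.65 -0.21  1.92  0.22  0.6   1.31]
M [2.91 1.57 0.  ] [-0.53  0.68  0.4   1.93 -0.44  0.62 -1.18]
T [1.42 1.57 0.  ] [-0.14  0.62  0.63  1.85 -0.49  0.83  0.89]
T [-1.72  1.57  0.  ] [-0.37  0.84  1.15  1.85 -0.88  1.08 -1.86]
Thi [1.42 1.57 0.  ] [-0.21  0.45  0.72  1.6  -0.31  1.21  0.72]
Thi [-1.72  1.57  0.  ] [-0.4   0.59  1.15  1.6  -0.55  1.31 -2.16]<stdin>:11: UserWarning: Gimbal lock detected. Setting third angle to zero since it is not possible to uniquely determine all angles.
```

```bash
python3 - 2>/dev/null <<'E'
from fit import *
S=glob((.0358,.0063),T,YT); R=down(YT+np.radians(1.7)+np.pi/2)[0]
def st(n): s=sense(); print(n,round(s["clock"],2),s["position"].round(4),s["wrist_force"].round(1),round(s["width"],4))
move_to([*S,.30],R.tolist()); st("hi")
im,d=grab_frame("side"); 
servo_line([*S,.153],vel=.12); st("down")
im,d=grab_frame("side"); cv2.imwrite("pics/s1.png",cv2.resize(im[160:310,240:440,::-1],None,fx=3.5,fy=3.5,interpolation=cv2.INTER_CUBIC))
E
```

```text
hi 4.37 [ 0.5712 -0.152   0.2999] [-0.2 -0.1 -0.1] 0.0854
down 5.79 [ 0.5713 -0.1531  0.1537] [ 0.6 -0.1  0.6] 0.0854
```

View pics/s1.png

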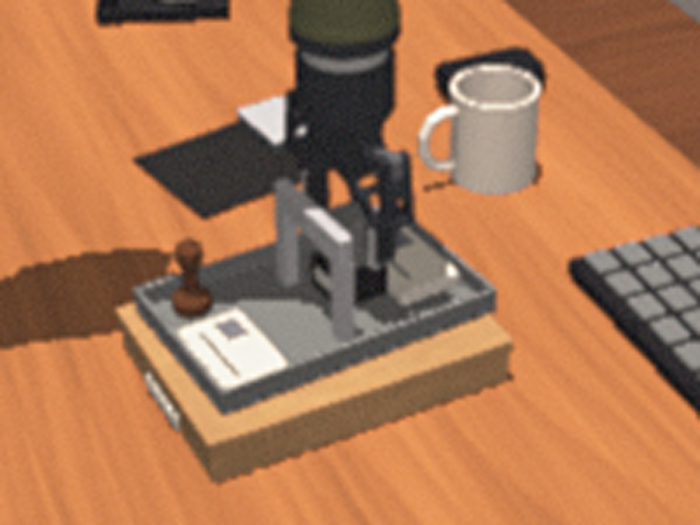

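The fingers straddle the stamp along y (crop x 315–400), clear of the bar. Closing and lifting.

```bash
python3 - 2>/dev/null <<'E'
from fit import *
S=glob((.0358,.0063),T,YT)
def st(n): s=sense(); print(n,round(s["clock"],2),s["position"].round(4),s["wrist_force"].round(1),round(s["width"],4))
close_gripper(40); st("closed")
servo_line([*S,.30],vel=.1); st("up")
im,d,P=snap("top"); np.savez("top1.npz",im=im,P=P)
im,d=grab_frame("side"); cv2.imwrite("pics/s2.png",cv2.resize(im[110:310,240:440,::-1],None,fx=3,fy=3,interpolation=cv2.INTER_CUBIC))
E
```

```text
closed 6.35 [ 0.5711 -0.153   0.1533] [ 0.2 -0.5  3.1] 0.0355
up 7.97 [ 0.5707 -0.1528  0.2993] [-0.8  0.  -2.8] 0.0357
```

View pics/s2.png

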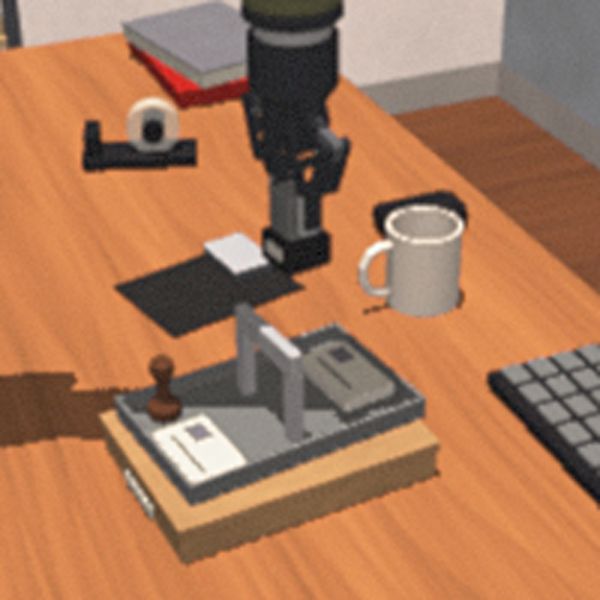

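The stamp hangs upright in the gripper (~(297, 250)); tray and round stamp are undisturbed. Placing on the mat.

```bash
python3 - 2>/dev/null <<'E'
from fit import *
M=glob((-.042,0),np.array([.5808,.134]),np.radians(13.2)); R=down(np.radians(13.2+90))[0]
def st(n): s=sense(); print(n,round(s["clock"],2),s["position"].round(4),s["wrist_force"].round(1),round(s["width"],4)); return s
move_to([*M,.28],R.tolist()); st("over")
servo_line([*M,.122],vel=.1); f0=st("low")["wrist_force"][2]
z=.122
while z>.109:
    z-=.0015; servo_line([*M,z],vel=.02); hold(.1)
    if sense()["wrist_force"][2]-f0>2.5: break
st("touch"); open_gripper(); hold(.2); st("open")
servo_line([*M,.28],vel=.15); st("up")
im,d,P=snap("top"); np.savez("top2.npz",im=im,P=P)
im,d,P=snap("side"); cv2.imwrite("pics/s3.png",cv2.resize(im[120:270,240:440,::-1],None,fx=3.5,fy=3.5,interpolation=cv2.INTER_CUBIC))
L=loc(P,np.array([.5808,.134]),np.radians(13.2))
m=(P[...,2]>.068)&(P[...,2]<.082)&(abs(L[...,0])<.09)&(abs(L[...,1])<.07); print("side cap on mat, local",m.sum(),L[m].mean(0),P[m].mean(0))
E
```

```text
over 9.15 [0.5405 0.1225 0.2802] [ 0.2 -1.3 -1.5] 0.0353
low 10.88 [0.5402 0.1245 0.1225] [ 0.2 -0.1 -2.3] 0.0354
touch 12.98 [0.5401 0.1244 0.1133] [-0.1 -1.1  2.6] 0.0355
open 13.72 [0.5399 0.1244 0.113 ] [ 0.1  0.  -0.3] 0.0853
up 14.99 [0.5395 0.1244 0.2792] [-0.2 -0.2 -0.7] 0.0853
side cap on mat, local 80 [-0.0432857  -0.00739882] [0.54034748 0.11691234 0.07464755]
```

View pics/s3.png

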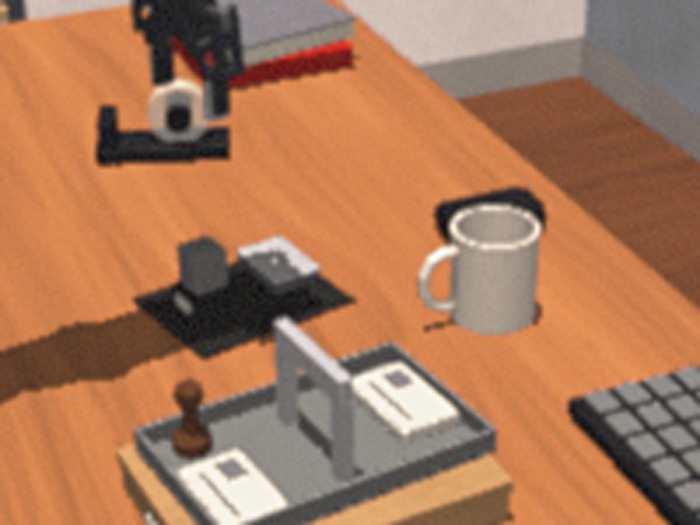

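The stamp stands upright on the free half of the mat (~(203, 275)), clear of the tin. Next, the tray handle.

```bash
python3 - 2>/dev/null <<'E'
from fit import *
P=np.load("top2.npz")["P"]; x,y,z=P[...,0],P[...,1],P[...,2]; reg=(x>.36)&(x<.72)&(y>-.3)&(y<-.02)
print("bar",rect(P[reg&(z>.126)&(z<.15)]),"tray",rect(P[reg&(z>.052)&(z<.07)]))
def st(n): s=sense(); print(n,round(s["clock"],2),s["position"].round(4),s["wrist_force"].round(1),s["ft_torque"].round(2),round(s["width"],4)); return s
R=down(YT)[0]
move_to([*T,.30],R.tolist()); st("over")
servo_line([*T,.177],vel=.1); st("down")
im,d=grab_frame("side"); cv2.imwrite("pics/s4.png",cv2.resize(im[160:310,240:440,::-1],None,fx=3.5,fy=3.5,interpolation=cv2.INTER_CUBIC))
E
```

```text
bar [array([ 536. , -163.2]), array([ 12.5, 100.2]), np.float64(9.1)] tray [array([ 536.4, -163.4]), array([241.2, 152. ]), np.float64(8.9)]
over 16.21 [ 0.5369 -0.163   0.2995] [0.1 0.3 0.5] [ 0.   -0.07 -0.02] 0.0855
down 17.59 [ 0.5368 -0.1647  0.1776] [-0.4  0.5 -0.1] [ 0.01 -0.09  0.02] 0.0853
```

View pics/s4.png

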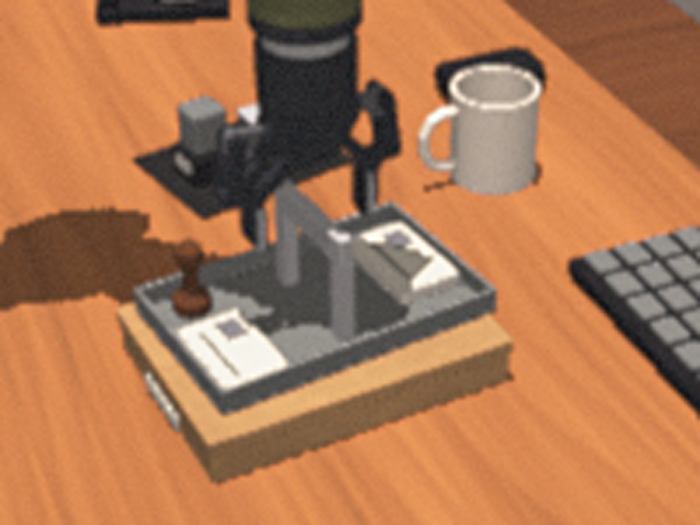

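The fingers straddle the bar along the tray's x and are clear of the round stamp. Gripping gently, then firmly, and lifting slowly.

```bash
python3 - 2>/dev/null <<'E'
from fit import *
def st(n): s=sense(); print(n,round(s["clock"],2),s["position"].round(4),s["wrist_force"].round(1),s["ft_torque"].round(2),round(s["width"],4)); return s
close_gripper(20); st("c20"); close_gripper(100); p=st("c100")["position"]
servo_line([p[0],p[1],p[2]+.012],vel=.02); hold(.3); st("lift1")
im,d,P=snap("side"); np.savez("side5.npz",P=P); cv2.imwrite("pics/s5.png",cv2.resize(im[160:310,240:440,::-1],None,fx=3.5,fy=3.5,interpolation=cv2.INTER_CUBIC))
E
```

```text
c20 18.3 [ 0.5368 -0.1645  0.1772] [1.  0.6 0.9] [ 0.06 -0.13 -0.01] 0.0112
c100 18.52 [ 0.5368 -0.1646  0.1773] [0.5 0.8 4.1] [ 0.12 -0.08  0.01] 0.0102
lift1 19.58 [ 0.5368 -0.1646  0.1893] [ 0.3  0.2 -5.5] [-0.07 -0.04 -0.  ] 0.0107
```

View pics/s5.png

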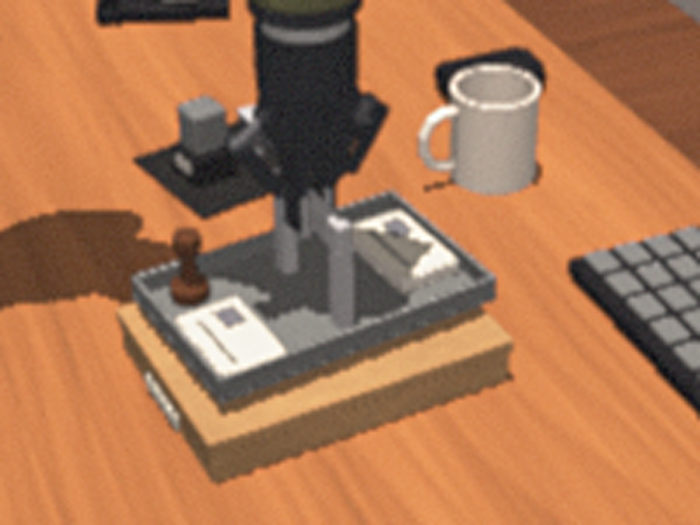

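The tray is off the box and level, with the round stamp standing. Continuing to 100 mm.

```bash
python3 - 2>/dev/null <<'E'
from fit import *
def st(n): s=sense(); print(n,round(s["clock"],2),s["position"].round(4),s["wrist_force"].round(1),s["ft_torque"].round(2),round(s["width"],4),s["qd"].round(3)); return s
servo_line([.5368,-.1646,.2785],vel=.04); hold(1); st("lifted")
for c in("side","top"):
    im,d,P=snap(c); x,y,z=P[...,0],P[...,1],P[...,2]
    if c=="side": cv2.imwrite("pics/s6.png",cv2.resize(im[120:310,240:440,::-1],None,fx=3,fy=3,interpolation=cv2.INTER_CUBIC))
    L=loc(P,T,YT); m=(abs(L[...,0])<.113)&(abs(L[...,1])<.068)&(z>.13)&(z<.154)
    floor=m&(abs(L[...,0])<.055); cards=m&(abs(L[...,0])>.065)
    for n,k in(("floor",floor),("cards",cards)):
        A=np.c_[L[k],np.ones(k.sum())]; s=np.linalg.lstsq(A,z[k],rcond=None)[0] if k.sum()>20 else None
        print(c,n,k.sum(),s)
    for sx in(-1,1):
        k=(L[...,0]*sx>.062)&(L[...,0]*sx<.11)&(abs(L[...,1])<.04)&(z>.14)&(z<.175); print("card end",sx,k.sum(),np.median(z[k]))
E
```

```text
lifted 23.01 [ 0.5368 -0.1646  0.2785] [-0.8  0.5 -5.2] [-0.03 -0.06 -0.02] 0.0104 [ 0.001 -0.001 -0.001 -0.     0.001  0.001  0.   ]
side floor 821 [2.28173232e-05 2.08208331e-03 1.45838922e-01]
side cards 180 [0.00508898 0.01283157 0.14754789]
card end -1 305 0.1581115765981875
card end 1 332 0.15794355914345826
top floor 44 [ 0.02816451 -0.02842138  0.14579341]
top cards 118 [ 0.03333806 -0.09197081  0.14839678]
card end -1 106 0.158483753485955
card end 1 147 0.15828428952096654
```

View pics/s6.png

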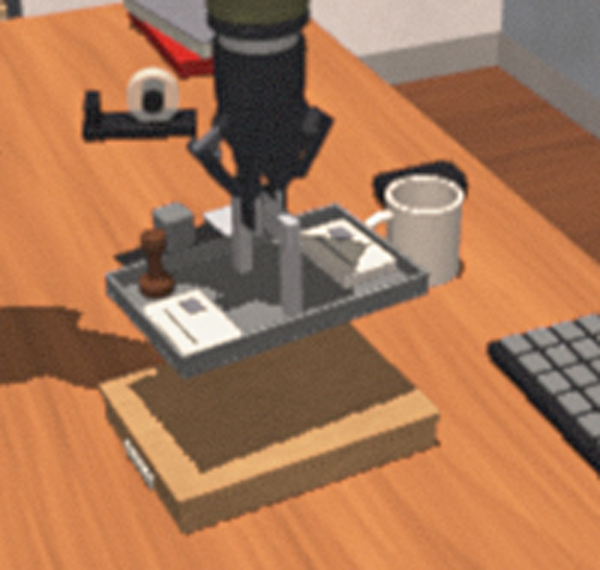

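The tray is level (about 0.1° by the side floor fit), 101 mm above the box, and the round stamp at ~(155, 265) is standing. Handing in.

```bash
python3 -c "
from station import *
print(hand_in())"
```

```text
the job is handed in; nothing more can be done
None
```

I moved the square stamp onto the free half of the mat and let go of it. I then lifted the tray by its handle, and handed in with it still held 101 mm above the box. `hand_in()` gives no verdict, so whether the job passed is not confirmed.

**Stamp:** it stands upright on the mat, clear of the ink tin.

**Tray:** in the last check at 23.0 s the arm was at rest, holding the tray at 100 N. The side camera's fit of the tray floor gave a tilt of about 0.1°. Both card bundles were at the same height, within 0.2 mm, in both cameras. The round hand stamp was standing, and nothing else visible in the last side picture had moved.

**Disagreements:**
- The top camera's floor fit showed slopes of about 1.6° each way. It had only 44 points, because the gripper hid most of the floor, so I did not rely on it.
- The two cameras differed by about 5 mm in y for the tray. I used a position between them, weighted towards the top camera, and both grasps went without trouble.

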